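Tip the tube block out of its nest

TASK

Two aluminium tube blocks sit flush in the white block station, where there is no room for fingers beside them. Take out the block with the two wide wells: press down its end over the sunken side of the nest until it tips over and stays tipped in the nest, then grip it by the raised end, lift it out and set it gently, flat and wells up, in the empty steel tray. Leave the other block, the one with eight narrow wells, sitting in its nest.

Things in the scene. Friction and masses are not known exactly. Their poses are not given: they have to be found in the camera images.
- block_wide: Aluminium block 100 (x) x 62 (y) x 28 mm, 0.4 kg, two 30 mm wells on top. Origin: centre of underside; z up. Starts flush, x along station x. Pressed at mid-width 10 mm from its -x end (under 10 N), it tips by itself once that spot is 9 mm below the station's top (press 14) and stays at 24 deg. Then grip its 62 mm width 36 mm from the middle towards +x, fingertips just above the station's top.
- block_narrow: The other aluminium block, to be left alone: same size, origin and axes, but with eight narrow wells 12 mm wide in two rows of four. Either block may be in either nest.
- station: White station, dark nest floors, fixed to the bench, 146 (x) x 210 (y) x 60 mm high. Origin: centre of underside; x points away from the robot within 20 deg. Two nests, centred 55 mm either side along y, 28 mm deep; gaps to the block 2 mm, but 12 mm at its -x end. Nest floor flat, 32 mm up; from a ridge 3 mm to the -x side of the block's middle it slopes down at 24 deg towards -x (sunken side).
- tray: Empty shallow dark steel tray fixed to the bench, 180 mm (x) x 220 mm (y), rim 18 mm high, walls and floor 4 mm thick. Origin: centre of its underside. It may stand to the left or right of the station.

How it is judged:
By the outcome, as a careful person would: the job done as asked, in the order asked, and still so for the second after the job is handed in, with the robot touching nothing.
It also fails if it takes over 59 s, if anything falls off the work surface, if the arm or the gripper's body presses on something with over 40 N, if the wrist force passes 120 N, or if a joint passes its speed limit or range.

ROBOT

A 6-joint arm with a two-finger parallel gripper is mounted at the origin on the work surface. World frame = base frame: x ahead of the robot, y to its left, z up, the work surface at z = 0. Lengths are in m, angles in rad, forces in N, time in s.
With the tool pointing down it reaches from about 0.25 to 0.85 m from the base axis. Payload 12.5 kg.
Tool frame: the origin (TCP) lies between the finger pads; the fingertips stand 8 mm ahead of it and the grasp point (between the pads) lies 11 mm behind it; z points along the fingers, y is the line along which they close (so a half turn about z gives the same grasp; the last joint's range is limited). The gripper opens to 93 mm and grips with 3 to 60 N. Pads are 15 mm wide; open, the fingers measure 128 mm over their backs; the gripper's body (75 mm by 188 mm) begins 65 mm behind the grasp point.
Start: joints at [-1.307, 0.351, 1.652, -0, 1.139, -0.085], TCP at [0.188, -0.517, 0.202] pointing down, gripper open.
Joint ranges: [-2.75, 2.75], [-0.79, 2.1], [0.01, 2.65], [-1.57, 4.71], [0.07, 3.14], [-2.87, 2.87]. Speed limits (rad/s): [2.22, 2.22, 2.79, 3.14, 3.14, 3.14].

INTERFACE

Orientations are given as a rotation vector (axis times angle).
In Python, from bench import bot gives the robot as it stands.
- The arm moves only by the tool play_rows, never from a script. Its argument "series" is a list of rows, each a list of 5 numbers: the shift along the tool's x, y, z in cm, then the turn about the tool's z in degrees, then the opening, from -1 (shut) to 1 (fully open). In form: [[x, y, z, roll, grip], ...]. A call has 1 to 5 rows; each row shifts and turns the commanded pose from where the row before left it, along the tool's axes as they then stand; what a row does not reach is not made up. A row lasts 1/12 s, in which the tool goes at most 41.7 mm and 7.16 degrees, less where a joint would pass 70% of its speed; a pose out of reach is approached as far as the arm can. A call with a gripper value outside its range is refused whole. The fingers move at their own pace and stop on an object; the grip force is fixed at half the most. Time passes only in rows, so rows that do not move let the fingers close. It gives the time, the measured TCP pose, the force, the opening and the grip force at its end, in the units of the state.
- bot.get_state(): the state, without advancing time (a new reading comes with each control period).
- bot.capture(name): name is "scene" or "top" or "wrist"; returns the picture (420x560x3 uint8, red, green, blue); there is no depth.
- bot.camera_info(name): a dict with "fx", "fy", "cx", "cy" (pixels), "dist" ([k1, k2, p1, p2, k3] as OpenCV has them; the pictures are not rectified), "R" (3x3) and "t" (3): a world point X has camera coordinates R X + t. Camera axes: x right, y down, z forward; pixel columns grow to the right and rows downward; lengths in m; the calibration is good to about 2 mm. A picture is of the moment at which its call begins: read the wrist's pose just before it. camera_info takes no time and is no camera call; for the wrist camera it gives the pose at the moment of the call.
- bot.close_job(): hands the job in; it is judged then, once.
The state is a dict: "t": time; "qpos": joint angles; "qvel": joint speeds; "joint_efforts": joint torques, N m; "tcp_pos": TCP position; "tool_rot": TCP orientation; "force": force on the tool from outside, world axes, zero at the start; "moment": the same for the moment, N m; "width": opening from 0.0 (shut) to 1.0 (fully open); "grip_force": force on a finger pad.
Only numpy, scipy, OpenCV 4.12 (cv2) and the standard library are available. Lean on these libraries where they do the work, as an engineer would, in place of code of your own. Each camera call takes 0.05 s, during which the arm holds its last target. There are 200 camera calls.

## Working session

There is one attempt and no reset: what is moved stays moved. The work goes in short steps, Python scripts to look and compute and a tool call to move; the robot and the scene stay as the last step left them, time stands still between calls to the robot, and variables do not carry over. Pictures are saved under pics/ and viewed, at most 10 in all, crops included, and the job is handed in when it is done.

Besides the shell and the picture viewer there is one more tool, called after "Request:" as name(argument=value, ...), one argument or row to a line, values as JSON. play_rows: Moves the arm, as the interface text tells. Its arguments: {"type":"object","properties":{"series":{"type":"array","items":{"type":"array","items":{"type":"number"}}}},"required":["series"]}

```bash
mkdir -p pics
python3 - <<'E'
from bench import bot
import cv2,numpy as np
s=bot.get_state();print({k:np.round(v,3).tolist() for k,v in s.items()})
ims=[]
for n in("scene","top"):
    im=bot.capture(n);cv2.imwrite(f"pics/{n}0.png",im[:,:,::-1]);ims.append(im)
    i=bot.camera_info(n);print(n,{k:np.round(v,4).tolist() for k,v in i.items()})
E
```

```text
{'t': 0.0, 'qpos': [-1.307, 0.351, 1.652, -0.0, 1.139, -0.085], 'qvel': [-0.0, -0.002, 0.0, -0.001, -0.001, 0.002], 'joint_efforts': [0.0, -49.733, -28.525, 0.07, 0.026, -0.0], 'tcp_pos': [0.188, -0.517, 0.202], 'tool_rot': [-3.093, -0.545, 0.0], 'force': [0.127, 0.89, 1.065], 'moment': [-0.051, -0.006, 0.023], 'grip_force': 0.0, 'width': 1.001}
scene {'fx': 544.5811, 'fy': 544.5811, 'cx': 278.3966, 'cy': 205.4699, 'dist': [-0.1958, 0.0, 0.0, 0.0, 0.0], 'R': [[0.2236, 0.9747, 0.001], [0.6386, -0.1457, -0.7556], [-0.7364, 0.1696, -0.655]], 't': [-0.111, -0.2911, 1.3154]}
top {'fx': 388.077, 'fy': 388.077, 'cx': 280.979, 'cy': 209.3291, 'dist': [-0.047, 0.0, 0.0, 0.0, 0.0], 'R': [[-0.0055, -1.0, 0.0038], [-0.9887, 0.0049, -0.1499], [0.1499, -0.0046, -0.9887]], 't': [-0.0048, 0.5635, 0.7413]}
```

View pics/scene0.png

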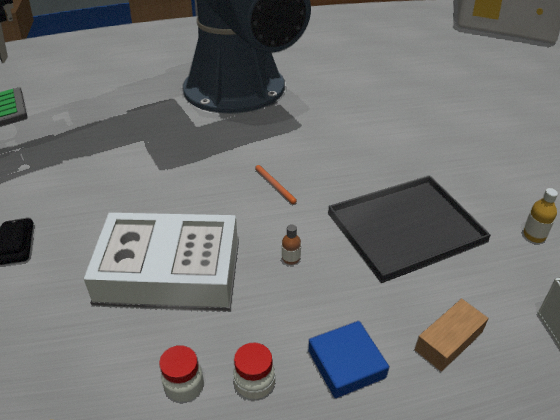

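View pics/top0.png

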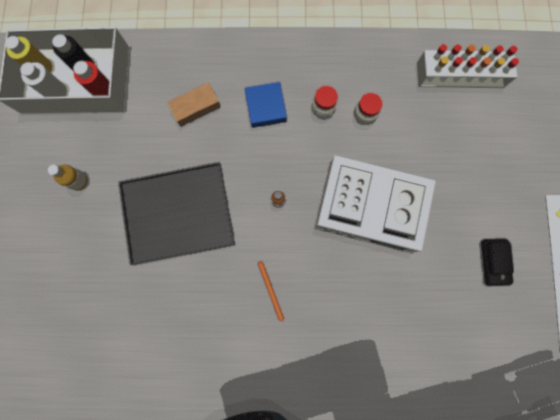

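The scene view shows the station at lower left, with the wide block in its -y nest (wells near 130,237 and 128,255) and the tray at right (410,228). In the top view the wide block is at (405,208), the narrow one at (351,195), the tray at (177,213), and a small bottle at (278,198) between them.

```bash
cat > h.py <<'E'
import cv2,numpy as np
from bench import bot
def cam(n):
    i=bot.camera_info(n);K=np.array([[i['fx'],0,i['cx']],[0,i['fy'],i['cy']],[0,0,1]])
    return K,np.array(i['dist'],float),np.array(i['R']),np.array(i['t'])
def rays(c,px):
    K,d,R,t=c;p=cv2.undistortPoints(np.array(px,float).reshape(-1,1,2),K,d)[:,0]
    D=np.c_[p,np.ones(len(p))]@R;return -R.T@t,D/np.linalg.norm(D,axis=1)[:,None]
def plane(c,px,z):
    o,D=rays(c,px);return o+D*((z-o[2])/D[:,2])[:,None]
def tri(c1,p1,c2,p2):
    (o1,A),(o2,B)=rays(c1,p1),rays(c2,p2);out=[]
    for a,b in zip(A,B):
        s,*_=np.linalg.lstsq(np.c_[a,-b],o2-o1,rcond=None);P,Q=o1+a*s[0],o2+b*s[1]
        out.append([*(P+Q)/2,np.linalg.norm(P-Q)])
    return np.array(out)
E
python3 - <<'E'
import cv2,numpy as np
T=cv2.imread('pics/top0.png')[145:260,305:450];S=cv2.imread('pics/scene0.png')[200:315,80:250]
P=cv2.imread('pics/top0.png')[155:270,110:245]
r=lambda a:cv2.resize(a,(395,300) ,interpolation=cv2.INTER_CUBIC)
cv2.imwrite('pics/c1.png',np.vstack([np.hstack([r(T),r(S)]),np.hstack([r(P),r(P)])]))
for n,p in(('top',[(330,170),(430,185),(360,235),(405,180),(390,205),(388,225),(406,188)]),('scene',[(100,225),(230,230),(165,235),(160,290),(115,250)])):
    im=cv2.imread(f'pics/{n}0.png')
    for q in p: print(n,q,im[q[1],q[0]])
E
```

```text
top (330, 170) [125 126 125]
top (430, 185) [192 187 186]
top (360, 235) [157 155 154]
top (405, 180) [174 172 169]
top (390, 205) [184 181 180]
top (388, 225) [192 188 186]
top (406, 188) [182 186 183]
scene (100, 225) [140 139 141]
scene (230, 230) [195 192 187]
scene (165, 235) [202 199 193]
scene (160, 290) [89 96 93]
scene (115, 250) [178 182 182]
```

View pics/c1.png

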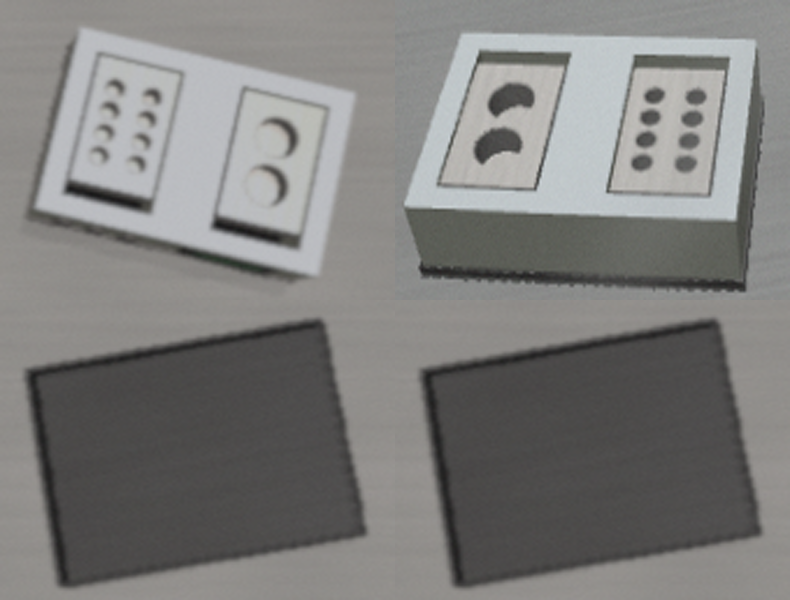

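The crops show the station top's corners, the blocks with the gap at their -x (near-robot) end, and the tray outline clearly. I'll refine these corners and triangulate.

Run:
```python
from h import *
T=cv2.imread('pics/top0.png',0);S=cv2.imread('pics/scene0.png',0)
ct,cs=cam('top'),cam('scene')
def sub(I,p,w=3):return cv2.cornerSubPix(I,np.array(p,np.float32).reshape(-1,1,2),(w,w),(-1,-1),(3,50,.01))[:,0]
f=lambda p,ox,oy,sx,sy:[(ox+(a+.5)/sx-.5,oy+(b+.5)/sy-.5) for a,b in p]
# order: +x+y,+x-y,-x-y,-x+y
pt=sub(T,f([(80,28),(355,95),(320,275),(35,208)],305,145,2.724,2.609))
ps=sub(S,f([(345,220),(10,207),(67,35),(362,40)],80,200,2.3235,2.609))
print(pt.round(1).tolist(),ps.round(1).tolist())
X=tri(ct,pt,cs,ps);print('station tri',X.round(4).tolist())
z=X[:,2].mean()
for zz in(z,.06):
  for c,p in((ct,pt),(cs,ps)):
    A=plane(c,p,zz);m=A.mean(0);ax=(A[0]+A[1]-A[2]-A[3])/2;ay=(A[0]+A[3]-A[1]-A[2])/2
    print('z',round(zz,4),'centre',m.round(4),'len',np.linalg.norm(ax).round(4),np.linalg.norm(ay).round(4),'yaw',np.degrees([np.arctan2(ax[1],ax[0]),np.arctan2(-ay[0],ay[1])]).round(2))
# block top corners (wide)
bt=sub(T,f([(245,88),(328,108),(300,232),(217,212)],305,145,2.724,2.609),2)
bs=sub(S,f([(535-395,190),(442-395,185),(480-395,65),(566-395,68)],80,200,2.3235,2.609),2)
for c,p in((ct,bt),(cs,bs)):print('block',plane(c,p,.06).round(4).tolist())
# tray: mask dark
B=cv2.imread('pics/top0.png',0);r=(B<100).astype(np.uint8);r[:155]=0;r[270:]=0;r[:,:110]=0;r[:,245:]=0
cn=max(cv2.findContours(r,0,2)[0],key=cv2.contourArea);R=cv2.minAreaRect(cn);q=cv2.boxPoints(R);print('tray',R)
for zz in(0,.018):
  A=plane(ct,q,zz);print(zz,A.mean(0).round(4),A.round(4).tolist())
m=(S<85).astype(np.uint8);m[:170]=0;m[285:]=0;m[:,:320]=0;m[:,495:]=0
cn=max(cv2.findContours(m,0,2)[0],key=cv2.contourArea);h=cv2.convexHull(cn);a=cv2.approxPolyDP(h,6,True)[:,0];print('scene tray',a.tolist())
for zz in(0,.018):
  A=plane(cs,a,zz);print(zz,A.mean(0).round(4),A.round(4).tolist())
```

```text
[[333.79998779296875, 155.1999969482422], [435.0, 180.1999969482422], [420.0, 250.39999389648438], [316.79998779296875, 223.89999389648438]] [[226.39999389648438, 283.8999938964844], [83.69999694824219, 278.70001220703125], [108.30000305175781, 212.3000030517578], [235.1999969482422, 215.6999969482422]]
station tri [[0.6715, -0.1154, 0.0582, 0.0], [0.619, -0.3186, 0.0586, 0.0005], [0.4781, -0.2814, 0.0579, 0.0024], [0.5317, -0.0786, 0.0576, 0.0012]]
z 0.0581 centre [ 0.5751 -0.1981  0.0581] len 0.1455 0.2098 yaw [-15.23 -14.64]
z 0.0581 centre [ 0.5749 -0.1989  0.0581] len 0.1447 0.2102 yaw [-14.42 -14.8 ]
z 0.06 centre [ 0.5748 -0.1976  0.06  ] len 0.1451 0.2093 yaw [-15.23 -14.64]
z 0.06 centre [ 0.5769 -0.1988  0.06  ] len 0.1442 0.2095 yaw [-14.42 -14.8 ]
block [[0.6251, -0.2356, 0.06], [0.6075, -0.2988, 0.06], [0.5092, -0.2721, 0.06], [0.5247, -0.209, 0.06]]
block [[0.6257, -0.2358, 0.06], [0.6091, -0.2941, 0.06], [0.5132, -0.2691, 0.06], [0.5287, -0.2097, 0.06]]
tray ((174.90345764160156, 213.35450744628906), (85.39163208007812, 107.582275390625), 79.26110076904297)
0 [0.5639 0.2189 0.    ] [[0.633, 0.3539, 0.0], [0.676, 0.1245, 0.0], [0.494, 0.0877, 0.0], [0.4527, 0.3096, 0.0]]
0.018 [0.5613 0.214  0.018 ] [[0.6289, 0.346, 0.018], [0.671, 0.1217, 0.018], [0.4929, 0.0857, 0.018], [0.4525, 0.3026, 0.018]]
scene tray [[490, 235], [380, 282], [328, 210], [429, 176]]
0 [0.5538 0.2206 0.    ] [[0.6169, 0.3517, 0.0], [0.6712, 0.1229, 0.0], [0.4896, 0.0924, 0.0], [0.4377, 0.3153, 0.0]]
0.018 [0.5714 0.21   0.018 ] [[0.6327, 0.3374, 0.018], [0.6855, 0.115, 0.018], [0.5089, 0.0854, 0.018], [0.4585, 0.3021, 0.018]]
```

Station: centre about (0.575, -0.198), yaw about -14.8°, top about 0.059. The wide block is at about (0.567, -0.253) and the tray at about (0.562, 0.215), yaw about 11.5°. Moving over the block with the gripper shut.

Request:
play_rows(
  series=[
    [4, -1.4, 0, 0, -1],
    [4, -1.4, 0, 0, -1],
    [4, -1.4, 0, 0, -1],
    [4, -1.4, 0, 0, -1],
    [4, -1.4, 0, 0, -1],
  ],
)

```text
t: 0.52
tcp_pos: [0.3503, -0.3834, 0.2022]
tool_rot: [-3.094, -0.544, 0.0]
force: [0.4, -1.3, -0.0]
width: 0.689
grip_force: 0.0
```

Request:
play_rows(
  series=[
    [4, -1.4, 0, 7, -1],
    [4, -2, 0, 7, -1],
    [3, -2, 0, 7, -1],
    [3, -2, 0, 7, -1],
    [0, 0, 0, 6.8, -1],
  ],
)

```text
t: 0.93
tcp_pos: [0.4668, -0.2908, 0.2021]
tool_rot: [-3.12, 0.364, -0.001]
force: [0.7, -1.0, -0.5]
width: 0.333
grip_force: 0.0
```

```bash
cat >> h.py <<'E'
from scipy.spatial.transform import Rotation as Ro
def go(xyz,yaw):
    "remaining shift to a TCP target in tool axes (cm) and roll (deg)"
    s=bot.get_state();R=Ro.from_rotvec(s['tool_rot']).as_matrix();d=R.T@(np.array(xyz)-s['tcp_pos'])*100
    y=np.degrees(np.arctan2(R[1,0],R[0,0]));print('t',s['t'],'tcp',np.round(s['tcp_pos'],4),'yaw',y.round(2),'F',np.round(s['force'],1),'M',np.round(s['moment'],2),'w',s['width'],'grip',s['grip_force']);print('GO',d.round(2),'roll',round(y-yaw,2),'zax',R[:,2].round(3))
def shot(n,f):
    c=cam(n);im=bot.capture(n)[:,:,::-1].copy();cv2.imwrite(f'pics/{f}.png',im);return c,im
E
python3 - <<'E'
from h import *
import pickle
go((.528,-.243,.10),-14.8)
c,im=shot('wrist','w1');pickle.dump(c,open('w1.pkl','wb'));print(-c[2].T@c[3],c[2].round(2).tolist())
E
```

```text
t 0.9333 tcp [ 0.4668 -0.2908  0.2021] yaw -13.3 F [ 0.7 -1.  -0.5] M [0.04 0.   0.02] w 0.33339039774332624 grip 0.0
GO [ 4.85 -6.05 10.22] roll 1.5 zax [ 0.001  0.001 -1.   ]
[ 0.54597161 -0.30929218  0.38480018] [[-0.23, -0.97, -0.0], [-0.93, 0.22, 0.29], [-0.28, 0.07, -0.96]]
```

View pics/w1.png

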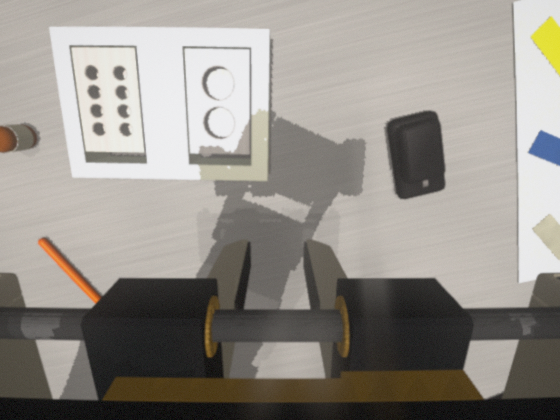

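The wrist view shows the station with top corners near (52,28), (270,29), (268,180), (73,178). The wide block spans about (184..251, 47..155), with the dark gap on its lower (-x) side.

Run:
```python
from h import *
import pickle
c=pickle.load(open('w1.pkl','rb'));I=cv2.imread('pics/w1.png',0)
sub=lambda p,w:cv2.cornerSubPix(I,np.array(p,np.float32).reshape(-1,1,2),(w,w),(-1,-1),(3,50,.01))[:,0]
p=sub([(52,28),(270,29),(268,180),(73,178)],4);print(p.tolist())
for z in(.058,.06):
    A=plane(c,p,z);ax=(A[0]+A[1]-A[2]-A[3])/2;ay=(A[0]+A[3]-A[1]-A[2])/2
    print(A.mean(0).round(4),np.linalg.norm(ax).round(4),np.linalg.norm(ay).round(4),np.degrees([np.arctan2(ax[1],ax[0]),np.arctan2(-ay[0],ay[1])]).round(2))
pt=[[333.8,155.2],[435,180.2],[420,250.4],[316.8,223.9]];print(tri(cam('top'),pt,c,p).round(4).tolist())
b=sub([(184,47),(251,47),(251,154),(189,153)],3);print(b.tolist());B=plane(c,b,.06);print(B.round(4).tolist(),B.mean(0))
print('wells',plane(c,[(219,83),(219,123)],.06).round(4))
```

```text
[[48.71500015258789, 26.475536346435547], [268.8639221191406, 28.634601593017578], [266.6548767089844, 180.41943359375], [72.05718231201172, 177.0290985107422]]
[ 0.5763 -0.1984  0.058 ] 0.147 0.2111 [-14.65 -14.55]
[ 0.5762 -0.1991  0.06  ] 0.1461 0.2098 [-14.65 -14.55]
[[0.6725, -0.1154, 0.0589, 0.0023], [0.6199, -0.3192, 0.0584, 0.0016], [0.4783, -0.2815, 0.0544, 0.0003], [0.5317, -0.078, 0.0584, 0.0001]]
[[182.33824157714844, 46.244056701660156], [250.49822998046875, 47.63958740234375], [250.8760223388672, 153.14866638183594], [188.24826049804688, 152.3335723876953]]
[[0.6251, -0.2352, 0.06], [0.6085, -0.2982, 0.06], [0.5112, -0.2731, 0.06], [0.5272, -0.2098, 0.06]] [ 0.5679851  -0.25407771  0.06      ]
wells [[ 0.5849 -0.2601  0.06  ]
 [ 0.5482 -0.2494  0.06  ]]
```

Request:
play_rows(
  series=[
    [2, -3, 2.5, 1.35, -1],
    [2, -3, 2.5, 0, -1],
    [0.85, 0, 2.5, 0, -1],
    [0, 0, 2.5, 0, -1],
    [0, 0, 0, 0, -1],
  ],
)

```text
t: 1.4
tcp_pos: [0.5195, -0.2488, 0.1002]
tool_rot: [-3.114, 0.392, 0.011]
force: [-1.0, 0.6, -0.9]
width: 0.004
grip_force: 0.0
```

Run:
```python
from h import *
go((.5283,-.2434,.054),-14.65)
```

```text
t 1.4 tcp [ 0.5195 -0.2488  0.1002] yaw -14.35 F [-1.   0.6 -0.9] M [ 0.05  0.07 -0.03] w 0.0038886074175079935 grip 0.0
GO [ 0.75 -0.73  4.62] roll 0.3 zax [-0.007  0.004 -1.   ]
```

Request:
play_rows(
  series=[
    [0, 0, 0, 0, -1],
    [0, 0, 0, 0, -1],
    [0, 0, 0, 0, -1],
  ],
)

```text
t: 1.65
tcp_pos: [0.5224, -0.2509, 0.1067]
tool_rot: [3.115, -0.397, 0.004]
force: [0.5, 0.0, 0.0]
width: 0.005
grip_force: 0.0
```

Run:
```python
from h import *
go((.5283,-.2434,.054),-14.65)
```

```text
t 1.65 tcp [ 0.5224 -0.2509  0.1067] yaw -14.53 F [0.5 0.  0. ] M [ 0.13 -0.02  0.01] w 0.0052021227937781534 grip 0.0
GO [ 0.37 -0.88  5.27] roll 0.12 zax [ 0.002 -0.001 -1.   ]
```

Request:
play_rows(
  series=[
    [0.35, -0.9, 1, 0, -1],
    [0, 0, 1, 0, -1],
    [0, 0, 1, 0, -1],
    [0, 0, 0, 0, -1],
    [0, 0, 0, 0, -1],
  ],
)

```text
t: 2.07
tcp_pos: [0.5272, -0.2419, 0.074]
tool_rot: [-3.116, 0.397, 0.003]
force: [0.4, 0.7, 0.8]
width: 0.008
grip_force: 0.0
```

Request:
play_rows(
  series=[
    [0, 0, 0.2, 0, -1],
    [0, 0, 0.2, 0, -1],
    [0, 0, 0.2, 0, -1],
    [0, 0, 0.2, 0, -1],
    [0, 0, 0, 0, -1],
  ],
)

```text
t: 2.48
tcp_pos: [0.5275, -0.2422, 0.0665]
tool_rot: [-3.116, 0.397, 0.001]
force: [0.4, 0.2, 0.8]
width: 0.007
grip_force: 0.0
```

Run:
```python
from h import *
go((.5283,-.2434,.054),-14.65)
```

```text
t 2.4833 tcp [ 0.5275 -0.2422  0.0665] yaw -14.52 F [0.4 0.2 0.8] M [ 0.05 -0.02  0.01] w 0.007208387725371631 grip 0.0
GO [0.11 0.1  1.25] roll 0.13 zax [-0.  0. -1.]
```

Request:
play_rows(
  series=[
    [0, 0, 0.15, 0, -1],
    [0, 0, 0.15, 0, -1],
    [0, 0, 0, 0, -1],
  ],
)

```text
t: 2.73
tcp_pos: [0.5275, -0.2421, 0.0636]
tool_rot: [-3.116, 0.397, 0.0]
force: [0.3, 0.3, -0.0]
width: 0.004
grip_force: 0.0
```

Request:
play_rows(
  series=[
    [0, 0, 0.2, 0, -1],
    [0, 0, 0.2, 0, -1],
    [0, 0, 0, 0, -1],
  ],
)

```text
t: 2.98
tcp_pos: [0.5275, -0.2421, 0.0594]
tool_rot: [-3.116, 0.397, 0.001]
force: [1.0, 0.2, 0.2]
width: 0.004
grip_force: 0.0
```

Request:
play_rows(
  series=[
    [0, 0, 0.2, 0, -1],
    [0, 0, 0.2, 0, -1],
    [0, 0, 0.15, 0, -1],
    [0, 0, 0, 0, -1],
    [0, 0, 0, 0, -1],
  ],
)

```text
t: 3.4
tcp_pos: [0.5276, -0.2422, 0.0542]
tool_rot: [-3.116, 0.397, 0.0]
force: [0.4, 0.2, -1.4]
width: 0.002
grip_force: 0.0
```

Run:
```python
from h import *
go((.5283,-.2434,.054),-14.65)
c,im=shot('scene','s1');cv2.imwrite('pics/s1c.png',cv2.resize(im[190:320,60:260],(800,520),interpolation=cv2.INTER_CUBIC))
```

```text
t 3.4 tcp [ 0.5276 -0.2422  0.0542] yaw -14.52 F [ 0.4  0.2 -1.4] M [ 0.01 -0.01  0.01] w 0.0017825470074983114 grip 0.0
GO [0.1  0.1  0.02] roll 0.13 zax [-0.  0. -1.]
```

View pics/s1c.png

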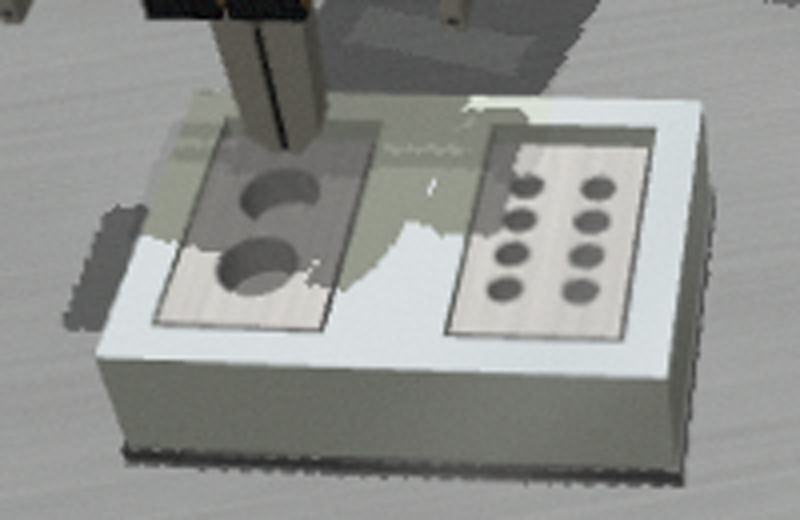

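The block looks not yet tipped, with the finger standing over its -x end at crop (285,150). I'll check where the tip really is.

Run:
```python
from h import *
K,d,R,t=cam('scene')
for z in(.046,.054,.060):
  P=np.array([.5276,-.2422,z]);u=np.array([.9675,-.2529,0])*.0075
  print(z,[cv2.projectPoints(p[None],cv2.Rodrigues(R)[0],t,K,d)[0].ravel().round(1).tolist() for p in(P,P+u,P-u)])
print('tip seen at z:',[plane(cam('scene'),[(131.2,227.5)],z).round(4).tolist() for z in(.046,.054,.06,.066)])
s=bot.get_state();print(s['tcp_pos'],s['tool_rot'],s['force'])
c,im=shot('top','t1');cv2.imwrite('pics/t1c.png',cv2.resize(im[145:260,305:450],(790,600),interpolation=cv2.INTER_CUBIC))
```

```text
0.046 [[134.7, 234.5], [133.7, 237.8], [135.8, 231.3]]
0.054 [[133.9, 230.9], [132.8, 234.2], [134.9, 227.7]]
0.06 [[133.2, 228.2], [132.1, 231.4], [134.3, 224.9]]
tip seen at z: [[[0.5096, -0.2474, 0.046]], [[0.5186, -0.2462, 0.054]], [[0.5254, -0.2453, 0.06]], [[0.5321, -0.2444, 0.066]]]
[ 0.52760954 -0.24221228  0.05432765] [-3.11633982e+00  3.97128940e-01  1.65608583e-04] [ 0.12242887 -0.91489629 -0.74971383]
```

The view suggests the tip is still several mm above the block, which matches the zero force. I'll continue down, watching the force.

Request:
play_rows(
  series=[
    [0.1, 0.1, 0.1, 0, -1],
    [0, 0, 0.1, 0, -1],
    [0, 0, 0.1, 0, -1],
    [0, 0, 0, 0, -1],
  ],
)

```text
t: 3.83
tcp_pos: [0.5282, -0.2434, 0.0511]
tool_rot: [-3.116, 0.397, 0.0]
force: [-0.1, -0.1, -0.9]
width: 0.007
grip_force: 0.0
```

Request:
play_rows(
  series=[
    [0, 0, 0.1, 0, -1],
    [0, 0, 0.1, 0, -1],
    [0, 0, 0.1, 0, -1],
    [0, 0, 0, 0, -1],
  ],
)

```text
t: 4.17
tcp_pos: [0.5282, -0.2434, 0.0481]
tool_rot: [-3.116, 0.397, 0.0]
force: [0.1, -0.4, -0.9]
width: 0.005
grip_force: 0.0
```

Run:
```python
from h import *
go((.5283,-.2434,.05),-14.65)
c,im=shot('scene','s2');c,i2=shot('top','t2')
r=lambda a:cv2.resize(a,(400,300),interpolation=cv2.INTER_CUBIC)
cv2.imwrite('pics/c2.png',np.hstack([r(im[195:285,80:200]),r(i2[160:250,350:470])]))
```

```text
t 4.1667 tcp [ 0.5282 -0.2434  0.0481] yaw -14.52 F [ 0.1 -0.4 -0.9] M [ 0.07  0.   -0.  ] w 0.004832161442406359 grip 0.0
GO [ 0.01  0.   -0.19] roll 0.13 zax [-0.  0. -1.]
```

View pics/c2.png

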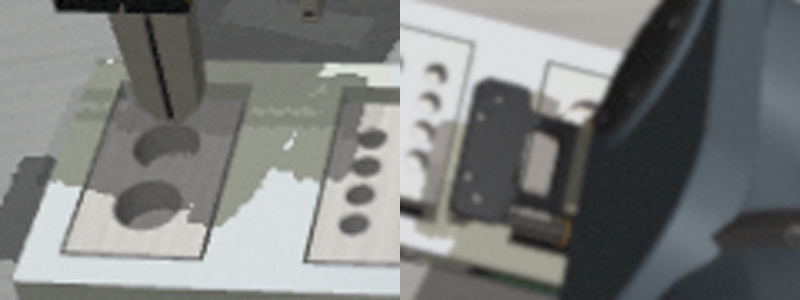

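Tip is now at about (131,230), close to the block surface, still no force. Continuing down.

Request:
play_rows(
  series=[
    [0, 0, 0.1, 0, -1],
    [0, 0, 0.1, 0, -1],
    [0, 0, 0, 0, -1],
  ],
)

```text
t: 4.52
tcp_pos: [0.5283, -0.2434, 0.0462]
tool_rot: [-3.116, 0.397, 0.0]
force: [0.4, 0.7, -0.3]
width: 0.002
grip_force: 0.0
```

Request:
play_rows(
  series=[
    [0, 0, 0.1, 0, -1],
    [0, 0, 0.1, 0, -1],
    [0, 0, 0, 0, -1],
  ],
)

```text
t: 4.77
tcp_pos: [0.5283, -0.2434, 0.0442]
tool_rot: [-3.116, 0.397, 0.0]
force: [0.1, 0.5, -0.2]
width: 0.006
grip_force: 0.0
```

Request:
play_rows(
  series=[
    [0, 0, 0.1, 0, -1],
    [0, 0, 0.1, 0, -1],
    [0, 0, 0, 0, -1],
  ],
)

```text
t: 5.02
tcp_pos: [0.5283, -0.2434, 0.0421]
tool_rot: [-3.116, 0.397, 0.0]
force: [0.4, 0.1, -0.6]
width: 0.006
grip_force: 0.0
```

Request:
play_rows(
  series=[
    [0, 0, 0.1, 0, -1],
    [0, 0, 0.1, 0, -1],
    [0, 0, 0, 0, -1],
  ],
)

```text
t: 5.27
tcp_pos: [0.5283, -0.2434, 0.0401]
tool_rot: [-3.116, 0.397, 0.0]
force: [-0.5, -0.3, -0.3]
width: 0.003
grip_force: 0.1
```

Run:
```python
from h import *
c,im=shot('scene','s3');a=cv2.imread('pics/scene0.png')
r=lambda a:cv2.resize(a[195:285,80:200],(400,300),interpolation=cv2.INTER_CUBIC)
cv2.imwrite('pics/c3.png',np.hstack([r(a),r(im)]))
```

```text
(no output)
```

View pics/c3.png

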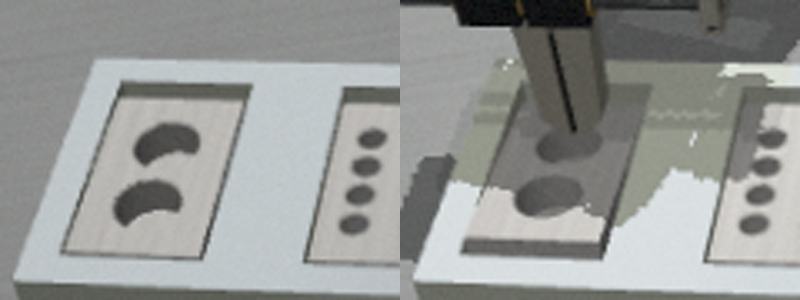

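The right half shows the block now tilting: its +x end face is visible at crop (535,250). Contact therefore came at TCP z of about 0.047, so I'll press about 7 mm more.

Request:
play_rows(
  series=[
    [0, 0, 0.15, 0, -1],
    [0, 0, 0.15, 0, -1],
    [0, 0, 0.15, 0, -1],
    [0, 0, 0, 0, -1],
    [0, 0, 0, 0, -1],
  ],
)

```text
t: 5.73
tcp_pos: [0.5283, -0.2434, 0.0357]
tool_rot: [-3.116, 0.397, 0.0]
force: [-1.0, 0.2, 0.5]
width: 0.003
grip_force: 0.0
```

Request:
play_rows(
  series=[
    [0, 0, 0.1, 0, -1],
    [0, 0, 0.1, 0, -1],
    [0, 0, 0, 0, -1],
    [0, 0, 0, 0, -1],
    [0, 0, 0, 0, -1],
  ],
)

```text
t: 6.15
tcp_pos: [0.5284, -0.2434, 0.0339]
tool_rot: [3.116, -0.397, 0.0]
force: [-0.2, 0.6, -0.2]
width: 0.004
grip_force: 0.0
```

Run:
```python
from h import *
go((.5283,-.2434,.05),-14.65)
c,im=shot('scene','s4');a=cv2.imread('pics/s3.png')
r=lambda a:cv2.resize(a[195:285,80:200],(400,300),interpolation=cv2.INTER_CUBIC)
cv2.imwrite('pics/c4.png',np.hstack([r(a),r(im)]))
```

```text
t 6.15 tcp [ 0.5284 -0.2434  0.0339] yaw -14.52 F [-0.2  0.6 -0.2] M [0.01 0.02 0.03] w 0.004410708417844428 grip 0.0
GO [-0.01 -0.   -1.61] roll 0.13 zax [ 0. -0. -1.]
```

View pics/c4.png

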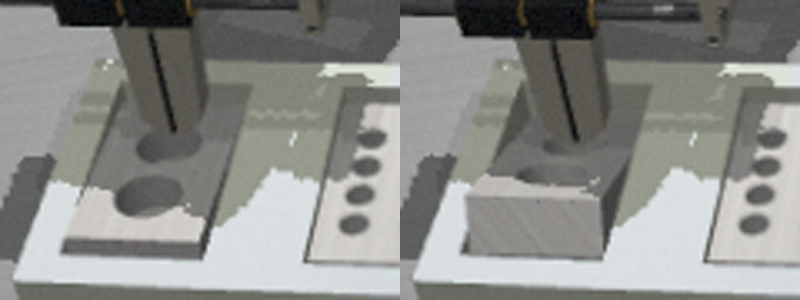

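The block has tipped over and stays: the raised +x face shows at crop (467..603, 195..257). The finger tip evidently sits about 15 mm behind the TCP when shut, so I'll compute tip height versus opening from the earlier wrist image, then lift and open.

Request:
play_rows(
  series=[
    [0, 0, -1, 0, -1],
    [0, 0, -2, 0, -1],
    [0, 0, -3, 0, -1],
    [0, 0, -3, 0, 1],
    [0, 0, 0, 0, 1],
  ],
)

```text
t: 6.62
tcp_pos: [0.5309, -0.2448, 0.1302]
tool_rot: [3.113, -0.397, 0.013]
force: [0.9, 0.2, 0.5]
width: 0.1
grip_force: 0.0
```

Request:
play_rows(
  series=[
    [0, 0, 0, 0, 1],
    [0, 0, 0, 0, 1],
    [0, 0, 0, 0, 1],
    [0, 0, 0, 0, 1],
    [0, 0, 0, 0, 1],
  ],
)

```text
t: 7.03
tcp_pos: [0.528, -0.2432, 0.123]
tool_rot: [-3.116, 0.397, 0.002]
force: [0.2, 0.2, 0.6]
width: 0.46
grip_force: 0.0
```

Run:
```python
from h import *
import pickle
c=pickle.load(open('w1.pkl','rb'));o,D=rays(c,[(248,243),(306,243)])
u=np.array([.973,-.23,0]);T=np.array([.4668,-.2908,.2021])
for off in(-.0075,0,.0075):
  s=((T-o)@u+off)/(D@u);print(off,(o+D*s[:,None]-T).round(4).tolist())
go((.5283,-.2434,.05),-14.65)
cw,w=shot('wrist','w5');pickle.dump(cw,open('w5.pkl','wb'));cs,im=shot('scene','s5')
r=lambda a,s:cv2.resize(a,s,interpolation=cv2.INTER_CUBIC)
cv2.imwrite('pics/c5.png',np.hstack([r(im[165:285,70:230],(400,300)),r(w[60:360,80:480],(400,300))]))
print(plane(cs,[(100.1,253.5),(140.9,254.1)],.079).round(4))
```

```text
-0.0075 [[-0.0025, 0.0218, -0.0183], [-0.0119, -0.0177, -0.0181]]
0 [[0.0044, 0.0184, -0.0013], [-0.0042, -0.0178, -0.0012]]
0.0075 [[0.0113, 0.015, 0.0157], [0.0035, -0.0179, 0.0158]]
t 7.0333 tcp [ 0.528  -0.2432  0.123 ] yaw -14.52 F [0.2 0.2 0.6] M [-0.04  0.08 -0.02] w 0.4595151710868154 grip 0.0
GO [0.05 0.02 7.3 ] roll 0.13 zax [-0.001  0.001 -1.   ]
[[ 0.5932 -0.2898  0.079 ]
 [ 0.6072 -0.2298  0.079 ]]
```

View pics/c5.png

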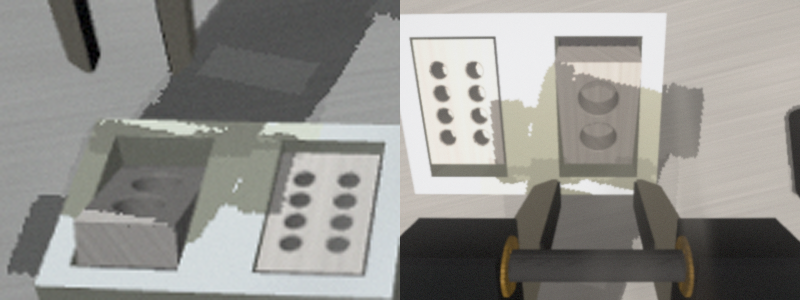

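The left half shows the block resting tipped in its nest, with the top edge of the raised end at crop (76,221)-(183,222) and open fingertips at (88,70) and (185,72). In the wrist view the tips are at (547,182) and (650,182). I'll triangulate the tips and the raised edge.

Run:
```python
from h import *
import pickle
cw=pickle.load(open('w5.pkl','rb'));cs=cam('scene')
print('tips',tri(cs,[(144,193.8),(105.2,193)],cw,[(227,242),(330,242)]).round(4).tolist(), 'wcam',(-cw[2].T@cw[3]).round(3))
es=[(143.2,253.8),(100.4,253.4)]
for row in(107,122):print('edge',row,tri(cs,es,cw,[(238,row),(320,row)]).round(4).tolist())
u,v=np.array([.9675,-.2529,0]),np.array([.2529,.9675,0]);B=np.array([.567,-.2535,0])
for x,z in((34,79.1),(45.4,53.6)):
  for y in(31,-31):
    P=B+u*x/1e3+v*y/1e3+[0,0,z/1e3]
    print((x,y,z),[cv2.projectPoints(P[None],cv2.Rodrigues(c[2])[0],c[3],c[0],c[1])[0].ravel().round(1).tolist() for c in(cs,cw)])
```

```text
tips [[0.5412, -0.2145, 0.1351, 0.0027], [0.5266, -0.273, 0.1363, 0.004]] wcam [ 0.607 -0.263  0.306]
edge 107 [[0.6145, -0.232, 0.0841, 0.0128], [0.6017, -0.2897, 0.0873, 0.0045]]
edge 122 [[0.6054, -0.2306, 0.0757, 0.0078], [0.5916, -0.2904, 0.0776, 0.0014]]
(34, 31, 79.1) [[139.3, 254.6], [233.7, 121.1]]
(34, -31, 79.1) [[98.5, 253.1], [321.6, 121.1]]
(45.4, 31, 53.6) [[140.7, 272.2], [237.6, 104.8]]
(45.4, -31, 53.6) [[100.3, 270.7], [317.6, 104.8]]
```

The raised edge is where the 24° geometry predicts, so the block has not slid. The tips are about 14 mm behind the reported TCP. Moving over the raised end.

Request:
play_rows(
  series=[
    [2.2, 0, 0, 0, 1],
    [2.2, 0, 0, 0, 1],
    [2.2, 0, 0, 0, 1],
    [0, 0, 0, 0, 1],
    [0, 0, 0, 0, 1],
  ],
)

```text
t: 7.55
tcp_pos: [0.5924, -0.2599, 0.1231]
tool_rot: [-3.116, 0.396, 0.001]
force: [-0.1, 0.5, 0.3]
width: 0.9
grip_force: 0.0
```

Request:
play_rows(
  series=[
    [0, 0, 1.5, 0, 1],
    [0, 0, 1.5, 0, 1],
    [0, 0, 1.5, 0, 1],
    [0, 0, 1.5, 0, 1],
    [0, 0, 0, 0, 1],
  ],
)

```text
t: 7.97
tcp_pos: [0.5899, -0.259, 0.061]
tool_rot: [-3.115, 0.397, 0.008]
force: [-0.5, 0.1, -0.4]
width: 0.997
grip_force: 0.0
```

Run:
```python
from h import *
go((.592,-.260,.049),-14.65)
```

```text
t 7.9667 tcp [ 0.5899 -0.259   0.061 ] yaw -14.53 F [-0.5  0.1 -0.4] M [ 0.05 -0.   -0.02] w 0.9966297993607288 grip 0.0
GO [0.24 0.05 1.2 ] roll 0.12 zax [-0.005  0.002 -1.   ]
```

Request:
play_rows(
  series=[
    [0, 0, 0.5, 0, 1],
    [0, 0, 0.5, 0, 1],
    [0, 0, 0.4, 0, 1],
    [0, 0, 0, 0, 1],
    [0, 0, 0, 0, 1],
  ],
)

```text
t: 8.38
tcp_pos: [0.5923, -0.26, 0.0501]
tool_rot: [3.116, -0.397, 0.0]
force: [-0.9, -0.5, 0.4]
width: 0.999
grip_force: 0.0
```

Request:
play_rows(
  series=[
    [0, 0, 0, 0, -1],
    [0, 0, 0, 0, -1],
    [0, 0, 0, 0, -1],
    [0, 0, 0, 0, -1],
    [0, 0, 0, 0, -1],
  ],
)

```text
t: 8.8
tcp_pos: [0.5923, -0.26, 0.05]
tool_rot: [3.116, -0.397, 0.0]
force: [-0.1, 0.5, -0.4]
width: 0.694
grip_force: 0.0
```

Request:
play_rows(
  series=[
    [0, 0, 0, 0, -1],
    [0, 0, 0, 0, -1],
    [0, 0, 0, 0, -1],
    [0, 0, 0, 0, -1],
  ],
)

```text
t: 9.13
tcp_pos: [0.5923, -0.26, 0.0499]
tool_rot: [3.116, -0.397, 0.0]
force: [0.9, -0.4, 1.2]
width: 0.664
grip_force: 30.0
```

Gripped: 61.8 mm wide, 30 N. Lifting.

Request:
play_rows(
  series=[
    [0, 0, -0.3, 0, -1],
    [0, 0, -0.5, 0, -1],
    [0, 0, -0.5, 0, -1],
    [0, 0, -0.5, 0, -1],
    [0, 0, -0.5, 0, -1],
  ],
)

```text
t: 9.55
tcp_pos: [0.5923, -0.2599, 0.0734]
tool_rot: [-3.116, 0.397, -0.0]
force: [0.0, 0.8, -4.8]
width: 0.667
grip_force: 30.0
```

Request:
play_rows(
  series=[
    [0, 0, -1, 0, -1],
    [0, 0, -1, 0, -1],
    [0, 0, -1, 0, -1],
    [0, 0, -1, 0, -1],
    [0, 0, -1, 0, -1],
  ],
)

```text
t: 9.97
tcp_pos: [0.5923, -0.26, 0.1242]
tool_rot: [3.116, -0.397, 0.001]
force: [0.3, 0.3, -4.2]
width: 0.663
grip_force: 30.0
```

Request:
play_rows(
  series=[
    [0, 0, -1.5, 0, -1],
    [0, 0, -1.5, 0, -1],
    [0, 0, -1.5, 0, -1],
    [0, 0, -1.5, 0, -1],
    [0, 0, 0, 0, -1],
  ],
)

```text
t: 10.38
tcp_pos: [0.5935, -0.2606, 0.1866]
tool_rot: [3.115, -0.397, 0.008]
force: [0.2, -0.4, -3.4]
width: 0.663
grip_force: 30.0
```

Run:
```python
from h import *
go((.562,.215,.17),11.5)
shot('scene','s6')
a=cv2.imread('pics/s6.png');cv2.imwrite('pics/c6.png',cv2.resize(a[110:310,50:290],(720,600),interpolation=cv2.INTER_CUBIC))
```

```text
t 10.3833 tcp [ 0.5935 -0.2606  0.1866] yaw -14.52 F [ 0.2 -0.4 -3.4] M [-0.01 -0.22  0.01] w 0.6627922398435614 grip 29.98899908736348
GO [-14.98 -45.25   1.54] roll -26.02 zax [ 0.005 -0.002 -1.   ]
```

View pics/c6.png

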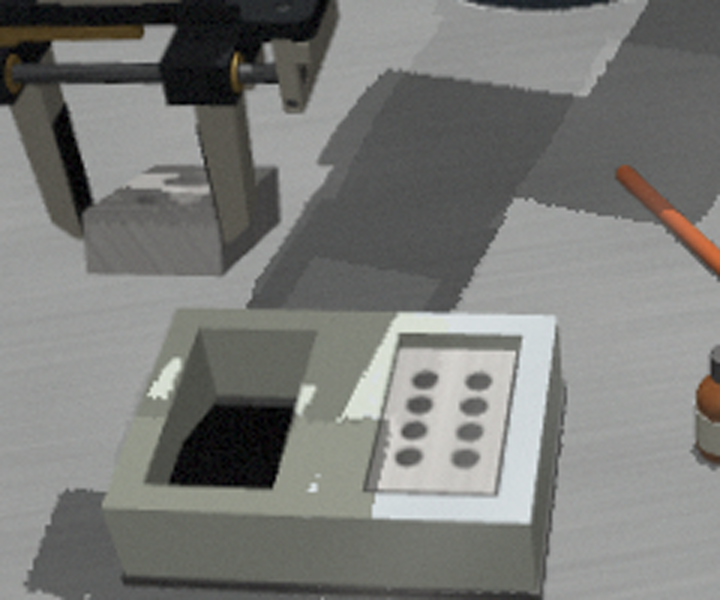

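The block hangs firmly in the grip, still tilted nose-up, and the narrow block is undisturbed in its nest (crop 445,420). Carrying it to the tray.

Request:
play_rows(
  series=[
    [-0.3, -1.2, 0, 0, -1],
    [-0.6, -2.4, 0, 0, -1],
    [-0.8, -3.2, 0, 0, -1],
    [-0.8, -3.2, 0, 0, -1],
    [-0.8, -3.2, 0, 0, -1],
  ],
)

```text
t: 10.85
tcp_pos: [0.5924, -0.1218, 0.1816]
tool_rot: [-3.116, 0.398, 0.003]
force: [0.0, 0.1, -4.0]
width: 0.662
grip_force: 30.0
```

Request:
play_rows(
  series=[
    [-0.8, -3.2, 0, 0, -1],
    [-0.8, -3.2, 0, 0, -1],
    [-0.8, -3.2, 0, 0, -1],
    [-0.8, -3.2, 0, 0, -1],
    [-0.8, -3.2, 0, 0, -1],
  ],
)

```text
t: 11.27
tcp_pos: [0.5937, 0.0432, 0.1817]
tool_rot: [3.116, -0.397, -0.003]
force: [1.2, 0.2, -4.2]
width: 0.662
grip_force: 30.0
```

Request:
play_rows(
  series=[
    [-0.8, -3.2, 0, 0, -1],
    [-0.8, -3.2, 0, 0, -1],
    [-0.8, -3.2, 0, 0, -1],
    [-0.6, -2.4, 0, 0, -1],
    [-0.5, -2, 0, 0, -1],
  ],
)

```text
t: 11.68
tcp_pos: [0.5947, 0.1879, 0.1816]
tool_rot: [3.116, -0.395, -0.003]
force: [0.5, -0.2, -3.2]
width: 0.664
grip_force: 30.0
```

Request:
play_rows(
  series=[
    [0, 0, 0, -4, -1],
    [0, 0, 0, -6, -1],
    [0, 0, 0, -6, -1],
    [0, 0, 0, -6, -1],
    [0, 0, 0, -4, -1],
  ],
)

```text
t: 12.1
tcp_pos: [0.5949, 0.1858, 0.1815]
tool_rot: [3.125, 0.324, -0.004]
force: [-0.3, 1.0, -3.3]
width: 0.667
grip_force: 30.0
```

Request:
play_rows(
  series=[
    [0, 0, 0, 0, -1],
    [0, 0, 0, 0, -1],
    [0, 0, 0, 0, -1],
  ],
)

```text
t: 12.35
tcp_pos: [0.5956, 0.1855, 0.1823]
tool_rot: [3.126, 0.31, -0.001]
force: [-0.4, -0.4, -4.1]
width: 0.664
grip_force: 30.0
```

Run:
```python
from h import *
go((.600,.222,.05),11.5)
```

```text
t 12.35 tcp [0.5956 0.1855 0.1823] yaw 11.34 F [-0.4 -0.4 -4.1] M [ 0.1  -0.08  0.01] w 0.66433971363769 grip 29.988796720281243
GO [ 1.16 -3.49 13.23] roll -0.16 zax [-0.001 -0.    -1.   ]
```

Request:
play_rows(
  series=[
    [0.4, -1.2, 1, 0, -1],
    [0.4, -1.2, 2, 0, -1],
    [0.4, -1.1, 2, 0, -1],
    [0, 0, 2, 0, -1],
    [0, 0, 1.5, 0, -1],
  ],
)

```text
t: 12.77
tcp_pos: [0.5999, 0.2232, 0.0952]
tool_rot: [3.126, 0.313, -0.003]
force: [-0.0, -0.6, -4.4]
width: 0.662
grip_force: 30.0
```

Request:
play_rows(
  series=[
    [0, 0, 1.5, 0, -1],
    [0, 0, 1, 0, -1],
    [0, 0, 0.7, 0, -1],
    [0, 0, 0.3, 0, -1],
    [0, 0, 0, 0, -1],
  ],
)

```text
t: 13.18
tcp_pos: [0.6007, 0.2221, 0.0624]
tool_rot: [3.126, 0.314, -0.001]
force: [-0.3, -0.5, -4.3]
width: 0.664
grip_force: 30.0
```

Request:
play_rows(
  series=[
    [0, 0, 0.3, 0, -1],
    [0, 0, 0.3, 0, -1],
    [0, 0, 0.2, 0, -1],
    [0, 0, 0.2, 0, -1],
    [0, 0, 0, 0, -1],
  ],
)

```text
t: 13.6
tcp_pos: [0.6007, 0.222, 0.0526]
tool_rot: [3.126, 0.314, -0.0]
force: [0.4, 0.8, -4.2]
width: 0.663
grip_force: 30.0
```

Run:
```python
from h import *
go((.600,.222,.041),11.5)
```

```text
t 13.6 tcp [0.6007 0.222  0.0526] yaw 11.47 F [ 0.4  0.8 -4.2] M [ 0.07 -0.12 -0.02] w 0.6627491858723537 grip 29.98883063904941
GO [-0.07 -0.02  1.16] roll -0.03 zax [-0. -0. -1.]
```

Slow descent to contact, expected near TCP z 0.041.

Request:
play_rows(
  series=[
    [0, 0, 0.2, 0, -1],
    [0, 0, 0.2, 0, -1],
    [0, 0, 0.2, 0, -1],
    [0, 0, 0.2, 0, -1],
    [0, 0, 0, 0, -1],
  ],
)

```text
t: 14.02
tcp_pos: [0.6006, 0.2219, 0.0443]
tool_rot: [3.126, 0.314, -0.001]
force: [0.6, 0.7, -3.9]
width: 0.664
grip_force: 30.0
```

Request:
play_rows(
  series=[
    [0, 0, 0.15, 0, -1],
    [0, 0, 0.15, 0, -1],
    [0, 0, 0.15, 0, -1],
    [0, 0, 0.15, 0, -1],
    [0, 0, 0, 0, -1],
  ],
)

```text
t: 14.43
tcp_pos: [0.6022, 0.2223, 0.0398]
tool_rot: [-3.125, -0.314, -0.005]
force: [4.2, 0.5, 3.5]
width: 0.662
grip_force: 30.0
```

Request:
play_rows(
  series=[
    [0, 0, 0.15, 0, -1],
    [0, 0, 0.15, 0, -1],
    [0, 0, 0.15, 0, -1],
    [0, 0, 0.15, 0, -1],
    [0, 0, 0, 0, -1],
  ],
)

```text
t: 14.85
tcp_pos: [0.602, 0.2222, 0.0337]
tool_rot: [-3.125, -0.314, -0.004]
force: [4.8, 1.0, 4.1]
width: 0.665
grip_force: 30.0
```

Contact came as predicted, and the block is now rotating in the pads at a modest force. Continuing down.

Request:
play_rows(
  series=[
    [0, 0, 0.15, 0, -1],
    [0, 0, 0.15, 0, -1],
    [0, 0, 0.15, 0, -1],
    [0, 0, 0.15, 0, -1],
    [0, 0, 0.15, 0, -1],
  ],
)

```text
t: 15.27
tcp_pos: [0.6016, 0.2222, 0.0259]
tool_rot: [-3.126, -0.314, -0.003]
force: [4.9, 1.2, 3.3]
width: 0.664
grip_force: 30.0
```

Request:
play_rows(
  series=[
    [0, 0, 0.15, 0, -1],
    [0, 0, 0.15, 0, -1],
    [0, 0, 0.15, 0, -1],
    [0, 0, 0.15, 0, -1],
    [0, 0, 0.15, 0, -1],
  ],
)

```text
t: 15.68
tcp_pos: [0.6007, 0.222, 0.0176]
tool_rot: [3.126, 0.314, -0.001]
force: [3.8, 0.1, 2.4]
width: 0.662
grip_force: 30.0
```

Run:
```python
from h import *
go((.600,.222,.006),11.5)
c,im=shot('scene','s7');cv2.imwrite('pics/c7.png',cv2.resize(im[140:290,310:510],(800,600),interpolation=cv2.INTER_CUBIC))
```

```text
t 15.6833 tcp [0.6007 0.222  0.0176] yaw 11.48 F [3.8 0.1 2.4] M [ 0.08 -0.49  0.02] w 0.6618742162324827 grip 29.99994657933712
GO [-0.07 -0.01  1.16] roll -0.02 zax [-0. -0. -1.]
```

Request:
play_rows(
  series=[
    [0, 0, 0.15, 0, -1],
    [0, 0, 0.15, 0, -1],
    [0, 0, 0.15, 0, -1],
    [0, 0, 0.1, 0, -1],
    [0, 0, 0, 0, -1],
  ],
)

```text
t: 16.15
tcp_pos: [0.6005, 0.2219, 0.012]
tool_rot: [3.126, 0.314, -0.001]
force: [2.9, -0.6, 1.1]
width: 0.664
grip_force: 30.0
```

Request:
play_rows(
  series=[
    [0, 0, 0.1, 0, -1],
    [0, 0, 0.1, 0, -1],
    [0, 0, 0, 0, -1],
  ],
)

```text
t: 16.4
tcp_pos: [0.6007, 0.222, 0.0102]
tool_rot: [-3.126, -0.314, 0.0]
force: [3.5, 0.6, 1.9]
width: 0.661
grip_force: 30.0
```

Request:
play_rows(
  series=[
    [0, 0, 0.1, 0, -1],
    [0, 0, 0.1, 0, -1],
    [0, 0, 0, 0, -1],
  ],
)

```text
t: 16.65
tcp_pos: [0.6007, 0.222, 0.0082]
tool_rot: [3.126, 0.314, -0.0]
force: [3.1, 0.6, 1.5]
width: 0.662
grip_force: 30.0
```

Not flat yet (no force rise). Continuing in 1 mm steps.

Request:
play_rows(
  series=[
    [0, 0, 0.1, 0, -1],
    [0, 0, 0, 0, -1],
    [0, 0, 0, 0, -1],
  ],
)

```text
t: 16.9
tcp_pos: [0.6007, 0.222, 0.0073]
tool_rot: [3.126, 0.314, -0.0]
force: [2.8, 1.2, 1.4]
width: 0.662
grip_force: 30.0
```

Request:
play_rows(
  series=[
    [0, 0, 0.1, 0, -1],
    [0, 0, 0, 0, -1],
    [0, 0, 0, 0, -1],
  ],
)

```text
t: 17.15
tcp_pos: [0.6008, 0.222, 0.0063]
tool_rot: [-3.126, -0.314, 0.0]
force: [3.0, 0.5, 0.8]
width: 0.667
grip_force: 30.0
```

Request:
play_rows(
  series=[
    [0, 0, 0.1, 0, -1],
    [0, 0, 0, 0, -1],
    [0, 0, 0, 0, -1],
  ],
)

```text
t: 17.4
tcp_pos: [0.6009, 0.222, 0.0062]
tool_rot: [3.126, 0.314, 0.0]
force: [0.3, -0.7, 10.5]
width: 0.661
grip_force: 30.0
```

Force jumped to 10.5 N, so the block is flat on the tray floor. Easing off and opening.

Request:
play_rows(
  series=[
    [0, 0, -0.1, 0, -1],
    [0, 0, 0, 0, 0.4],
    [0, 0, 0, 0, 0.6],
    [0, 0, 0, 0, 0.8],
    [0, 0, 0, 0, 1],
  ],
)

```text
t: 17.82
tcp_pos: [0.6003, 0.2219, 0.0059]
tool_rot: [3.126, 0.314, -0.002]
force: [0.3, -0.3, 0.4]
width: 0.866
grip_force: 0.0
```

Request:
play_rows(
  series=[
    [0, 0, 0, 0, 1],
    [0, 0, 0, 0, 1],
    [0, 0, 0, 0, 1],
    [0, 0, 0, 0, 1],
  ],
)

```text
t: 18.15
tcp_pos: [0.6008, 0.222, 0.0063]
tool_rot: [-3.126, -0.314, 0.0]
force: [-0.9, 0.4, 0.4]
width: 1.0
grip_force: 0.0
```

Request:
play_rows(
  series=[
    [0, 0, -0.5, 0, 1],
    [0, 0, -1, 0, 1],
    [0, 0, -2, 0, 1],
    [0, 0, -3, 0, 1],
    [0, 0, -3, 0, 1],
  ],
)

```text
t: 18.57
tcp_pos: [0.6005, 0.2219, 0.1029]
tool_rot: [3.126, 0.314, -0.001]
force: [0.8, 0.1, 0.1]
width: 1.001
grip_force: 0.0
```

Request:
play_rows(
  series=[
    [-3, 0, -3, 0, 1],
    [-3, 0, -3, 0, 1],
    [-3, 0, 0, 0, 1],
    [-3, 0, 0, 0, 1],
    [-3, 0, 0, 0, 1],
  ],
)

```text
t: 18.98
tcp_pos: [0.4537, 0.1921, 0.1617]
tool_rot: [-3.125, -0.314, -0.003]
force: [0.4, 0.1, -1.2]
width: 1.003
grip_force: 0.0
```

Request:
play_rows(
  series=[
    [-3, 0, 0, 0, 1],
    [-1, 0, 0, 0, 1],
    [0, 0, 0, 0, 1],
    [0, 0, 0, 0, 1],
    [0, 0, 0, 0, 1],
  ],
)

```text
t: 19.4
tcp_pos: [0.4171, 0.1847, 0.1608]
tool_rot: [-3.126, -0.314, -0.002]
force: [0.3, -0.4, -0.1]
width: 0.998
grip_force: 0.0
```

Run:
```python
from h import *
go((.6,.222,.2),11.5)
a,b=cam('scene'),cam('top')
for n,c,box in(('scene',a,(165,290,320,495)),('top',b,(150,275,110,250))):
    _,im=shot(n,n+'9');g=cv2.cvtColor(im,6);m=np.zeros_like(g);y0,y1,x0,x1=box
    o=cv2.imread(f'pics/{n}0.png',0);d=((g.astype(int)-o)>35).astype(np.uint8);m[y0:y1,x0:x1]=d[y0:y1,x0:x1]
    cn=max(cv2.findContours(m,0,2)[0],key=cv2.contourArea);h=cv2.approxPolyDP(cv2.convexHull(cn),4,True)[:,0]
    print(n,cv2.contourArea(cn),h.tolist());print(plane(c,h,.032).round(3).tolist())
    y0,y1,x0,x1=(212,275,170,235) if n=='scene' else (160,225,325,375)
    print('narrow change',np.abs(g.astype(int)-o)[y0:y1,x0:x1].mean().round(1))
```

```text
t 19.4 tcp [0.4171 0.1847 0.1608] yaw 11.47 F [ 0.3 -0.4 -0.1] M [-0.01 -0.   -0.01] w 0.9976018237347869 grip 0.0
GO [18.67 -0.02 -3.89] roll -0.03 zax [ 0.002  0.    -1.   ]
scene 1391.5 [[380, 201], [409, 192], [442, 226], [411, 237]]
[[0.522, 0.175, 0.032], [0.51, 0.236, 0.032], [0.606, 0.255, 0.032], [0.618, 0.193, 0.032]]
narrow change 3.8
top 1502.5 [[184, 185], [192, 231], [162, 238], [154, 191]]
[[0.617, 0.193, 0.032], [0.521, 0.173, 0.032], [0.507, 0.234, 0.032], [0.605, 0.255, 0.032]]
narrow change 21.8
```

Both views put the block's top face as the same 98 x 62 mm rectangle at 32 mm height, so it is flat and well inside the tray. The narrow block is essentially unchanged in the scene view. Handing in.

```bash
python3 -c "
from bench import bot
print(bot.close_job())"
```

```text
the job is handed in; nothing more can be done
None
```

The two-well block was tipped, gripped by its raised end, lifted out and set down flat, wells up, in the steel tray; the eight-well block is still in its nest, and the job was handed in at about 19.5 s with no verdict returned.

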